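# Index the flask turntable on by one hole

## Robot

A 6-joint arm with a two-finger parallel gripper is mounted at the origin on the work surface. World frame = base frame: x ahead of the robot, y to its left, z up, the work surface at z = 0. Lengths are in m, angles in rad, forces in N, time in s.
With the tool pointing down it reaches from about 0.375 to 0.925 m from the base axis. Payload 5.7 kg.
Tool frame: the origin (TCP) lies midway between the tips of the shut fingers; the grasp point (between the pads) lies 19 mm behind it; z points along the fingers, y is the line along which they close (so a half turn about z gives the same grasp; the last joint's range is limited). The gripper opens to 88 mm and grips with 3 to 60 N. Pads are 20 mm wide; open, the fingers measure 115 mm over their backs; the gripper's body (75 mm by 178 mm) begins 61 mm behind the grasp point.
Start: joints at [-1.226, 0.359, 1.51, -0, 1.272, -0.115], TCP at [0.266, -0.538, 0.198] pointing down, gripper open.
Joint ranges: [-2.97, 2.97], [-1.01, 2.36], [0.21, 2.38], [-0.96, 4.11], [0.2, 2.71], [-2.98, 2.98]. Speed limits (rad/s): [2.39, 2.39, 3.14, 3.14, 3.14, 3.14].

## Interface

Orientations are given as a rotation vector (axis times angle).
In Python, from rig import * gives the robot as it stands. The module is installed in compiled form; this text tells all that it offers.
- The arm moves only by the tool drive_tool, never from a script. Its arguments are lists of equal length, an entry for each row: "offset": the shift along the tool's x, y, z in m, a list of three; "turn": the turn, a rotation vector about the tool's x, y, z in rad, a list of three; "claw": the opening, from 0 (shut) to 1 (fully open). A call has 1 to 8 rows; each row shifts and turns the commanded pose from where the row before left it, along the tool's axes as they then stand; what a row does not reach is not made up. A row lasts 1/10 s, in which the tool goes at most 50 mm and 8.59 degrees, less where a joint would pass 70% of its speed; a pose out of reach is approached as far as the arm can. A call with a gripper value outside its range is refused whole. The fingers move at their own pace and stop on an object; "grip_force" is the grip in N (left out, the last holds). Time passes only in rows, so rows that do not move let the fingers close. It gives the time, the measured TCP pose, the force, the opening and the grip force at its end, in the units of the state.
- sense(): the state, without advancing time (a new reading comes with each control period).
- grab_frame(name): name is "side" or "top" or "wrist"; returns a dict with "image" (384x512x3 uint8, red, green, blue), "mtx" (3x3 intrinsics, pixels), "eye" and "orientation" of the camera in the world. Camera axes: x right, y down, z forward; pixel columns grow to the right and rows downward; lengths in m; the calibration is good to about 2 mm. A picture is of the moment at which its call begins. There is no depth.
- hand_in(): hands the job in; it is judged then, once.
The state is a dict: "time": time; "joint_pos": joint angles; "dq": joint speeds; "joint_torque": joint torques, N m; "tcp_pos": TCP position; "orientation": TCP orientation; "force": force on the tool from outside, world axes, zero at the start; "ft_torque": the same for the moment, N m; "opening": finger opening in m; "gripper_force": force on a finger pad.
Only numpy, scipy, OpenCV 4.12 (cv2) and the standard library are available. Lean on these libraries where they do the work, as an engineer would, in place of code of your own. Each camera call takes 0.05 s, during which the arm holds its last target. There are 200 camera calls.

## Task

Index the flask turntable on by one place: press the spring plunger at the end of its index arm down, swing the table clockwise (seen from above) to the next hole in the index plate, and let the plunger spring fully back up so that it locks there. Only press and push, lift nothing: the flasks stay standing in their collars and the other glassware stays where it is. Finish with the robot clear.

Things in the scene. Friction and masses are not known exactly. Their poses are not given: they have to be found in the camera images.
- flask_base: Fixed stand of a hand-turned flask turntable: grey round foot 200 mm across, above it a fixed steel index plate 272 mm across (underside 34, top 40 mm above the bench) with 8 holes of 9 mm, 45 degrees apart, 118 mm from the turning axis, each in a brass bush. Nothing of it moves. Origin: on the turning axis at bench height, z up.
- reading_head (a point): Centre of the lower face of a white reading head, 46 mm across, 156 to 224 mm above the bench and 72 mm from the axis, fixed over one flask. A thin arm holds it from a column (14 mm thick, 206 mm high) 192 mm from the axis on the same bearing. It is opposite to the index arm's starting place and does not move.
- table_axis (a point): Point on the vertical turning axis, at the upper face (54 mm above the bench) of the turntable: an aluminium disc 200 mm across with 8 black flask collars (51 mm across, 8 mm high) 72 mm from the axis, and a steel fork-shaped index arm that reaches 172 mm out from the axis, with the plunger in a block at its end. The collars at the arm and at 45 and 90 degrees either side of it are empty.
- first_hole (a point): Centre of the index plate hole that the plunger's pin is in at the start, on the plate's upper face (40 mm above the bench, 118 mm from the axis). Does not move.
- next_hole (a point): Centre of the hole to go to: the next one clockwise seen from above, 45 degrees on from first_hole, on the plate's upper face (40 mm above the bench, 118 mm from the axis). Does not move.
- plunger_top (a point): Centre of the flat top of the plunger's knob, an aluminium mushroom 34 mm across on the end of the index arm, 155 mm from the turning axis; 107 mm above the bench when up. Moves with the plunger. The head is 8 mm thick; below it the neck, guide bush (19 mm) and block (34 x 32 mm, top 54 mm above the bench). A fingertip pressing on the knob can drag it sideways by friction (about 0.6).
- plunger_pin (a point): Tip of the plunger's pin, 118 mm from the axis, seen through the fork of the arm. The pin (6 mm, round tip) is carried on a foot below the index plate and stands up through the hole from beneath, 2 mm proud of the plate's upper face when the plunger is up. It goes down as the knob is pressed.
- plunger (a joint): How far the knob is pressed down, m: 0 up (pin in a hole), 0.012 against its stop. Spring: 4.5 N to start, 8 N at 0.008, 10 N at 0.012. From 0.008 the pin is clear below the plate and the table free. Let go between holes, it rests at 0.008 with the pin against the plate's underside, the table still turns, and the pin springs up over the next hole (1.5 mm play either way).
- flask_table (a joint): Turn of the table, rad, positive clockwise seen from above: about 0 at the start, 0.785 (45 degrees) at the next hole, 1.571 at the one after. Unlocked it turns easily (about 0.1 N m of friction, under 1 N at the knob) and stays where it is left. Dragged by a fingertip on the knob, it may lag a few mm behind the tip.
- flask_read: Stoppered 25 ml conical flask, glass, 42 mm across, 81 mm high with its stopper, loose in its collar (45.6 mm inside) at 135 degrees anticlockwise from the index arm. Origin at the centre of its underside, 54 mm above the bench, z up.
- flask_under_head: The same kind of flask, loose in its collar opposite the index arm, under the reading head at the start.
- flask_next: The same kind of flask, loose in its collar at 225 degrees anticlockwise from the index arm; it comes under the reading head when the table is turned on by one hole.
- big_flask: Stoppered 250 ml conical flask, 82 mm across, 164 mm high, on the bench beside the turntable. Bystander. Origin at the centre of its underside.
- reagent_jar: White jar with a blue cap, 60 mm across, 88 mm high, on the bench beside the turntable. Bystander. Origin at the centre of its underside.
- beaker: Small glass beaker, 54 mm across, 72 mm high, on the bench beside the turntable. Bystander. Origin at the centre of its underside.
There are look-alikes about, which are no part of the job. Leave any green or purple look-alike of the flask_under_head alone.

How it is judged:
On the way, in this order (a step that is already met when the one before it is completed fails the run):
1. the plunger is pressed in (at least 7 mm) with the table still at its first hole (value of joint plunger above 0.007 m and value of joint flask_table between -0.06 and 0.06 rad), for 0.05 s.
2. the table has been swung clockwise more than half way to the next hole (value of joint flask_table above 0.42 rad), for 0.05 s.
At the end, for the whole second after the job is handed in: the table is at rest at the next hole clockwise (45 degrees on, within 2.3 degrees), the plunger is up again (within 2.5 mm) with its pin in that hole, and the three flasks stand upright in their collars (value of joint flask_table between 0.745 and 0.825 rad and value of joint plunger below 0.0025 m and velocity of joint flask_table between -0.05 and 0.05 rad/s and angle between each of flask_read, flask_under_head, flask_next's own z axis and vertical below 0.15 rad and height (world z) of flask_read between 0.05 and 0.059 m and height (world z) of flask_under_head between 0.05 and 0.059 m and height (world z) of flask_next between 0.05 and 0.059 m and horizontal distance between each of flask_read, flask_under_head, flask_next and table_axis below 0.078 m); the robot touches nothing.
It fails at once if the table is turned on more than 30 degrees beyond the next hole, or more than 20 degrees anticlockwise (value of joint flask_table above 1.31 rad or value of joint flask_table below -0.35 rad).
It fails at once if a flask is lifted from its collar or tipped (height (world z) of any of flask_read, flask_under_head, flask_next above 0.066 m or angle between any of flask_read, flask_under_head, flask_next's own z axis and vertical above 0.4 rad).
It fails at once if the big flask, the jar or the beaker is moved more than 20 mm (distance of any of big_flask, reagent_jar, beaker from where it was at the start of the episode above 0.02 m).
It also fails if it takes over 43 s, if anything falls off the work surface, if the arm or the gripper's body presses on something with over 40 N, if the wrist force passes 120 N, or if a joint passes its speed limit or range.

## Working session

There is one attempt and no reset: what is moved stays moved. The work goes in short steps, Python scripts to look and compute and a tool call to move; the robot and the scene stay as the last step left them, time stands still between calls to the robot, and variables do not carry over. Pictures are saved under pics/ and viewed, at most 10 in all, crops included, and the job is handed in when it is done.

Besides the shell and the picture viewer there is one more tool, called after "Request:" as a command line: name --argument value ..., lists and objects as JSON in quotes. drive_tool: Moves the arm, as the interface text tells. Its arguments: {"type":"object","properties":{"offset":{"type":"array","items":{"type":"array","items":{"type":"number"}}},"turn":{"type":"array","items":{"type":"array","items":{"type":"number"}}},"claw":{"type":"array","items":{"type":"number"}},"grip_force":{"type":"number"}},"required":["offset","turn","claw"]}

```bash
mkdir -p pics; cat > h.py <<'E'
from rig import *
import numpy as np, cv2, pickle
from scipy.spatial.transform import Rotation as R
def rot(o):
    o=np.array(o,float)
    return o if o.shape==(3,3) else R.from_rotvec(o).as_matrix()
def ray(f,u,v,z):
    d=rot(f["orientation"])@np.linalg.inv(f["mtx"])@[u,v,1]; e=np.array(f["eye"])
    return e+d*(z-e[2])/d[2]
def proj(f,p):
    c=f["mtx"]@(rot(f["orientation"]).T@(np.array(p)-f["eye"])); return c[:2]/c[2]
def snap(n,tag):
    f=grab_frame(n); cv2.imwrite(f"pics/{tag}.png",f["image"][:,:,::-1]); pickle.dump(f,open(f"pics/{tag}.pkl","wb")); return f
E
python3 - <<'E'
from h import *
a=snap("top","top0");b=snap("side","side0")
for f in(a,b):print(f["eye"],f["orientation"],f["mtx"])
im=np.hstack([a["image"],b["image"]]);cv2.imwrite("pics/both.png",cv2.resize(im[:,:,::-1],(800,300),interpolation=cv2.INTER_AREA))
print(sense())
E
```

```text
[ 0.52362442 -0.01428502  1.24011172] [-2.17685884  2.16571364 -0.09716215] [[357.64189666   0.         258.9896468 ]
 [  0.         357.64189666 190.16937405]
 [  0.           0.           1.        ]]
[0.44597976 0.91129659 0.77639605] [-0.2647368   2.73133075 -1.3866941 ] [[439.6832119    0.         261.78675339]
 [  0.         439.6832119  190.25075897]
 [  0.           0.           1.        ]]
{'time': 0.1, 'joint_pos': array([-1.22610900e+00,  3.59420722e-01,  1.51129993e+00,  5.16941481e-06,
        1.27249714e+00, -1.15121972e-01]), 'dq': array([ 0.00049142, -0.00111541, -0.00393101,  0.00179303,  0.00174962,
       -0.0001128 ]), 'joint_torque': array([-1.04850700e-03, -5.16362822e+01, -2.71407813e+01,  6.76088850e-02,
        2.76968902e-02, -4.67321695e-05]), 'tcp_pos': array([ 0.26602917, -0.53707708,  0.19771022]), 'orientation': array([-3.05735949e+00, -7.15550478e-01,  2.84515304e-04]), 'force': array([-0.61622341, -0.90716427,  0.13984181]), 'ft_torque': array([ 0.00754668, -0.01528333, -0.029001  ]), 'gripper_force': 0.0, 'opening': 0.08798543517303965}
```

View pics/top0.png

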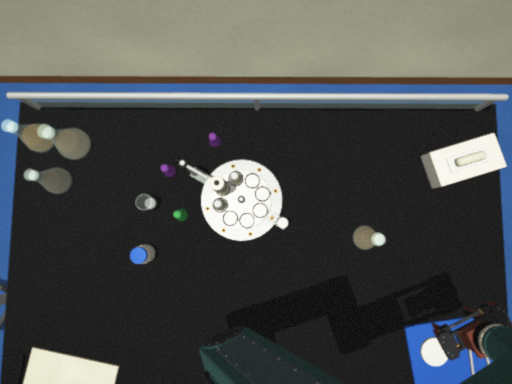

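View pics/side0.png

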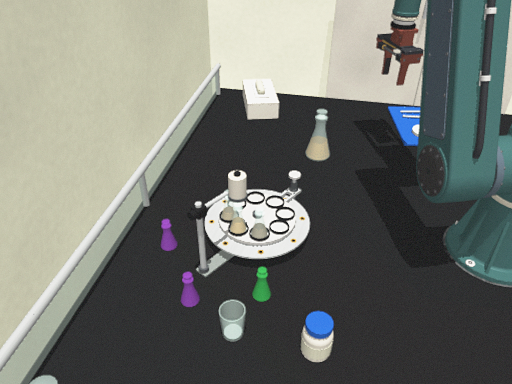

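The top view shows the turntable at (242,200), the knob at (282,223), the head and column at (218,183) and (183,163), and the big flask at (370,237). The side view shows the knob at (294,175) and the column at (202,240).

Things that could be taken for the knob, in the top view: the column top (183,163), the white reading head (218,183), the big flask's stopper (378,239) and the hub (241,199). The knob is (282,223), at the outer end of the arm and opposite the column. Next I'll measure it and check it in a crop.

```bash
python3 - <<'E'
from h import *
F={n:pickle.load(open(f"pics/{n}0.pkl","rb")) for n in("top","side")}
win={"top":(190,150,300,250),"side":(195,160,320,265)}
kn={"top":(272,214,294,234),"side":(284,166,306,184)}
crops=[]
for n,f in F.items():
    im=f["image"]; hsv=cv2.cvtColor(im,cv2.COLOR_RGB2HSV)
    x0,y0,x1,y1=win[n]
    m=cv2.inRange(hsv,(5,110,60),(28,255,255)); w=np.zeros_like(m); w[y0:y1,x0:x1]=m[y0:y1,x0:x1]
    k,l,s,c=cv2.connectedComponentsWithStats(w)
    P=np.array([ray(f,*c[i],.04)[:2] for i in range(1,k) if s[i,4]>=2])
    print(n,len(P)); 
    A=np.c_[2*P,np.ones(len(P))]; 
    g=np.ones(len(P),bool)
    for _ in range(4):
        q=np.linalg.lstsq(A[g],(P[g]**2).sum(1),rcond=None)[0]; r=np.hypot(*(P-q[:2]).T); g=abs(r-np.median(r))<.006
    print("centre",q[:2],"r",r.round(4)); d=P-q[:2]; print(np.degrees(np.arctan2(d[:,1],d[:,0])).round(1))
    x0,y0,x1,y1=kn[n]; gm=np.zeros(im.shape[:2],np.uint8); gm[y0:y1,x0:x1]=(im[y0:y1,x0:x1].min(2)>165)*255
    k,l,s,c=cv2.connectedComponentsWithStats(gm); i=1+s[1:,4].argmax(); print("knob",c[i],s[i],ray(f,*c[i],.107))
    x0,y0,x1,y1=win[n]; crops.append(cv2.resize(im[y0:y1,x0:x1],(400,400),interpolation=cv2.INTER_CUBIC))
cv2.imwrite("pics/crop.png",np.hstack(crops)[:,:,::-1])
E
```

```text
top 1
centre [ 0.19715239 -0.02049408] r [0.4409]
[-5.9]
knob [279.32278481 221.00632911] [272 214  16  15 158] [ 0.53276224 -0.07375442  0.107     ]
side 6
centre [0.60670566 0.04857176] r [0.12   0.1184 0.1177 0.1193 0.1192 0.1193]
[ -29.5 -166.    16.   149.5   60.8  105.3]
knob [294.3  174.35] [289 171  12   9  80] [ 0.52808695 -0.07822857  0.107     ]
```

View pics/crop.png

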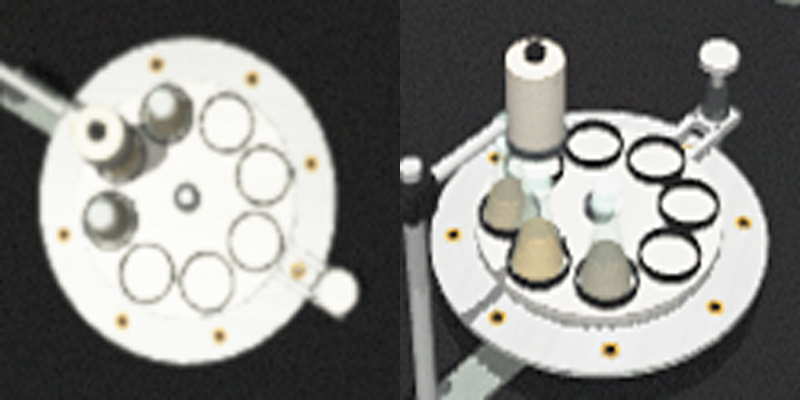

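The crop confirms the knob: the mushroom at crop (340,290) in the top view and (718,55) in the side view, at the end of the fork. The plate centre is about (0.607,0.049), the first hole bears −119.8° and the knob is near (0.529,−0.086). I'll shut the fingers and go above it.

Request:
drive_tool --offset '[[0, 0, -0.02], [0.0335, -0.022, 0], [0.0335, -0.022, 0], [0.0335, -0.022, 0], [0.0335, -0.022, 0], [0.0335, -0.022, 0], [0.0335, -0.022, 0], [0.0335, -0.022, 0]]' --turn '[[0, 0, 0], [0, 0, 0], [0, 0, 0], [0, 0, 0], [0, 0, 0], [0, 0, 0], [0, 0, 0], [0, 0, 0]]' --claw '[0, 0, 0, 0, 0, 0, 0, 0]'

```text
time: 0.9
tcp_pos: [0.4084, -0.2939, 0.2182]
orientation: [-3.059, -0.715, 0.0]
force: [0.9, 0.1, 0.1]
opening: 0.0272
gripper_force: 0.0
```

Request:
drive_tool --offset '[[0.0335, -0.022, 0], [0.0335, -0.022, 0], [0.0335, -0.022, 0], [0.0335, -0.022, 0], [0.0335, -0.022, 0], [0.0335, -0.022, 0.03], [0, 0, 0.03], [0, 0, 0]]' --turn '[[0, 0, 0], [0, 0, 0], [0, 0, 0], [0, 0, 0], [0, 0, 0], [0, 0, 0], [0, 0, 0], [0, 0, 0]]' --claw '[0, 0, 0, 0, 0, 0, 0, 0]'

```text
time: 1.7
tcp_pos: [0.5264, -0.086, 0.1548]
orientation: [-3.054, -0.719, 0.011]
force: [-0.3, -0.4, 0.2]
opening: 0.0004
gripper_force: 0.0
```

```bash
python3 - <<'E'
from h import *
s=sense();print(s["tcp_pos"],rot(s["orientation"]).round(4),s["opening"],s["force"])
fs=[snap("side","side1"),snap("wrist","wr1")]
u,v=proj(fs[0],[.529,-.086,.107]);print(u,v,proj(fs[1],[.529,-.086,.107]),proj(fs[1],s["tcp_pos"]))
u,v=int(u),int(v)
c=[cv2.resize(fs[0]["image"][v-50:v+50,u-50:u+50],(400,400)),cv2.resize(fs[1]["image"],(400,300))]
c[1]=np.vstack([c[1],np.zeros((100,400,3),np.uint8)])
cv2.imwrite("pics/c1.png",np.hstack(c)[:,:,::-1])
E
```

```text
[ 0.52643182 -0.08600078  0.15477844] [[ 0.895   0.446  -0.0079]
 [ 0.446  -0.895   0.0023]
 [-0.0061 -0.0056 -1.    ]] 0.0003883600052901939 [-0.34819785 -0.38532929  0.16879632]
294.32154387102287 172.74398611898226 [257.65756443 199.16245484] [255.4127084  221.38794894]
```

View pics/c1.png

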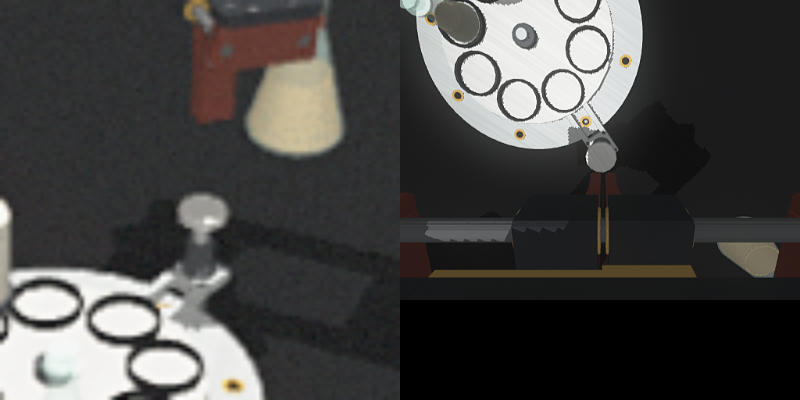

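The side crop shows the knob at (203,205), as predicted, with the fingers above and behind it. The wrist view has the knob at about (256,201) px against a predicted (258,199), so the estimate holds. Now I'll descend and press.

Request:
drive_tool --offset '[[0.0023, 0.0012, 0.02], [0, 0, 0.018], [0, 0, 0.005], [0, 0, 0.005], [0, 0, 0.004], [0, 0, 0.003], [0, 0, 0.002], [0, 0, 0]]' --turn '[[0, 0, 0], [0, 0, 0], [0, 0, 0], [0, 0, 0], [0, 0, 0], [0, 0, 0], [0, 0, 0], [0, 0, 0]]' --claw '[0, 0, 0, 0, 0, 0, 0, 0]'

```text
time: 2.6
tcp_pos: [0.5322, -0.0882, 0.1016]
orientation: [-3.059, -0.716, -0.0]
force: [-0.3, -0.4, -0.4]
opening: 0.0005
gripper_force: 0.0
```

```bash
python3 - <<'E'
from h import *
s=sense();print(s["tcp_pos"],s["force"])
fs=[snap("side","side2"),snap("wrist","wr2")]
u,v=map(int,proj(fs[0],[.529,-.086,.107]));a,b=map(int,proj(fs[1],[.529,-.086,.107]));print(u,v,a,b,proj(fs[1],s["tcp_pos"]))
c=[cv2.resize(fs[0]["image"][v-25:v+25,u-25:u+25],(400,400)),cv2.resize(fs[1]["image"][b-60:b+60,a-60:a+60],(400,400))]
cv2.imwrite("pics/c2.png",np.hstack(c)[:,:,::-1])
E
```

```text
[ 0.53218116 -0.08820684  0.10156227] [-0.25421966 -0.37445021 -0.37393362]
294 172 252 227 [257.66569418 221.7927059 ]
```

View pics/c2.png

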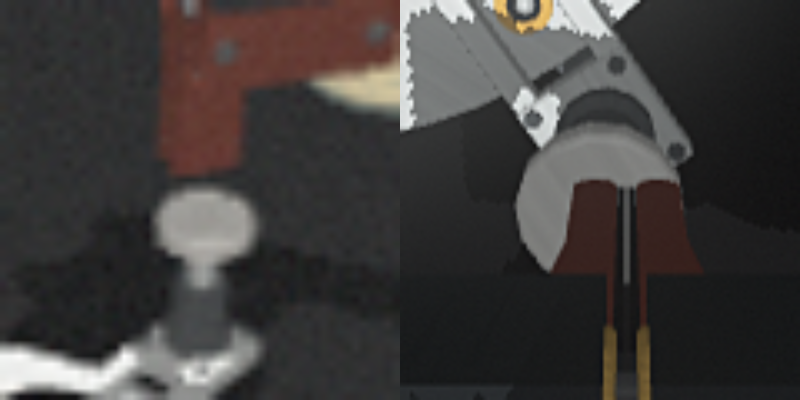

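The side crop has the fingertip at (200,175), just above the knob at (207,222). In the wrist crop the tips lie over the right of the knob, which is centred near (602,222). There is no contact yet, so I'll triangulate the knob.

```bash
python3 - <<'E'
from h import *
L=lambda t:pickle.load(open(f"pics/{t}.pkl","rb"))
O=[(L("wr1"),256,201),(L("wr2"),252.4,233.6),(L("side2"),294+.9-.5,172-25+222/8)]
def tri(O):
    A=0;B=0
    for f,u,v in O:
        d=rot(f["orientation"])@np.linalg.inv(f["mtx"])@[u,v,1];d/=np.linalg.norm(d);M=np.eye(3)-np.outer(d,d);A=A+M;B=B+M@f["eye"]
    return np.linalg.solve(A,B)
for S in([0,1],[0,2],[1,2],[0,1,2]):
    p=tri([O[i] for i in S]);print(S,p,[(proj(f,p)-[u,v]).round(1) for f,u,v in O])
for f,u,v in O:print(f["eye"],ray(f,u,v,.107),ray(f,u,v,.1))
# tip in side view
f=O[2][0];print(proj(f,[.532,-.088,.1016]),"tip seen",294-25+200/8,172-25+175/8)
E
```

```text
[0, 1] [ 0.53322795 -0.0835714   0.12969965] [array([1. , 0.1]), array([-1.3, -0.1]), array([-1.2, -8.7])]
[0, 2] [ 0.52694102 -0.08567735  0.10136294] [array([ 0.3, -1.7]), array([-1.5, -6.9]), array([ 0.5, -0.1])]
[1, 2] [ 0.52582127 -0.08766249  0.10115034] [array([1.8, 0.3]), array([ 0.4, -4.4]), array([ 1. , -0.4])]
[0, 1, 2] [ 0.52577769 -0.08682659  0.10171003] [array([0.9, 0.1]), array([-0.7, -4.6]), array([ 1. , -0.4])]
[ 0.58940375 -0.05824697  0.34325163] [ 0.52694622 -0.08546603  0.107     ] [ 0.52509563 -0.08627251  0.1       ]
[ 0.59313354 -0.05906432  0.28841422] [ 0.52497991 -0.08790057  0.107     ] [ 0.52235015 -0.08901324  0.1       ]
[0.44597976 0.91129659 0.77639605] [ 0.52758091 -0.07636557  0.107     ] [ 0.52843422 -0.08669374  0.1       ]
[293.20314241 173.85135037] tip seen 294.0 168.875
```

Request:
drive_tool --offset '[[-0.004, -0.0035, 0], [0, 0, 0.002], [0, 0, 0.002], [0, 0, 0]]' --turn '[[0, 0, 0], [0, 0, 0], [0, 0, 0], [0, 0, 0]]' --claw '[0, 0, 0, 0]'

```text
time: 3.1
tcp_pos: [0.5268, -0.0868, 0.0972]
orientation: [-3.059, -0.716, 0.001]
force: [-1.0, -0.4, -0.4]
opening: 0.0005
gripper_force: 0.0
```

```bash
python3 - <<'E'
from h import *
s=sense();print(s["tcp_pos"],s["force"])
f=snap("side","side3");w=snap("wrist","wr3")
for t in("side0","side1","side2","side3"):
    g=pickle.load(open(f"pics/{t}.pkl","rb"))["image"][160:190,284:306].min(2)
    k,l,st,c=cv2.connectedComponentsWithStats((g>140).astype(np.uint8));i=1+st[1:,4].argmax();print(t,c[i]+[284,160],st[i])
E
```

```text
[ 0.52678003 -0.08675988  0.09719601] [-0.97583328 -0.35116854 -0.38619937]
side0 [294.24742268 174.72164948] [ 5 10 12 13 97]
side1 [294.14457831 175.18072289] [ 5 11 11 12 83]
side2 [294.14457831 175.18072289] [ 5 11 11 12 83]
side3 [294.14814815 175.28395062] [ 5 11 11 12 81]
```

```bash
python3 - <<'E'
from h import *
L=lambda t:pickle.load(open(f"pics/{t}.pkl","rb"))
c=[]
for t,r in(("side3",40),("wr3",60)):
    f=L(t);u,v=proj(f,[.529,-.086,.107]);x0,y0=int(u)-r,int(v)-r;k=400/(2*r)
    im=cv2.resize(np.ascontiguousarray(f["image"][y0:y0+2*r,x0:x0+2*r]),(400,400),interpolation=cv2.INTER_CUBIC)
    a=np.linspace(0,6.28,40)
    C=np.array([proj(f,[.5297+.017*np.cos(q),-.0859+.017*np.sin(q),.107]) for q in a]);C=((C-[x0,y0]+.5)*k).astype(int)
    cv2.polylines(im,[C],True,(0,255,0),1)
    p=((proj(f,[.5268,-.0868,.0972])-[x0,y0]+.5)*k).astype(int);cv2.circle(im,tuple(map(int,p)),4,(255,0,255),1)
    c.append(im)
cv2.imwrite("pics/c3.png",np.hstack(c)[:,:,::-1])
E
```

```text
(no output)
```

View pics/c3.png

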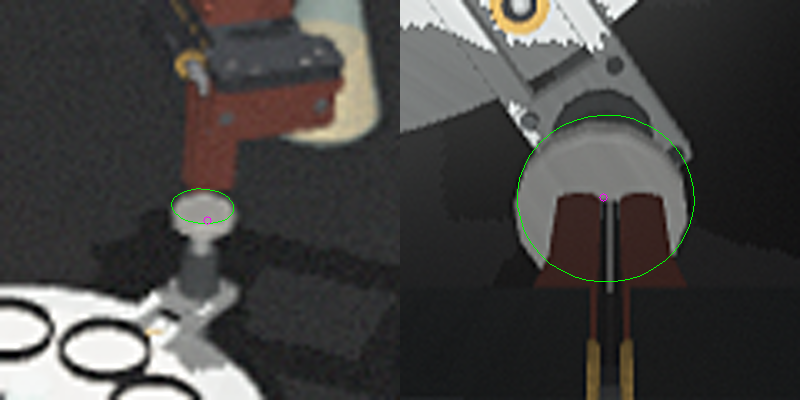

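In the side crop the knob (202,205) fits the model circle, but the visible fingertip (210,188) sits about 6 px above its reported point (207,220). So the tip is still clear of the knob, and I'll keep descending on feel.

Request:
drive_tool --offset '[[0, 0, 0.002], [0, 0, 0.002], [0, 0, 0.001], [0, 0, 0]]' --turn '[[0, 0, 0], [0, 0, 0], [0, 0, 0], [0, 0, 0]]' --claw '[0, 0, 0, 0]'

```text
time: 3.6
tcp_pos: [0.5268, -0.0868, 0.0922]
orientation: [-3.059, -0.716, 0.001]
force: [-0.5, 0.4, -0.0]
opening: 0.0006
gripper_force: 0.0
```

Request:
drive_tool --offset '[[0, 0, 0.002], [0, 0, 0.001], [0, 0, 0]]' --turn '[[0, 0, 0], [0, 0, 0], [0, 0, 0]]' --claw '[0, 0, 0]'

```text
time: 3.9
tcp_pos: [0.5269, -0.0868, 0.0893]
orientation: [-3.059, -0.716, 0.0]
force: [0.1, -0.9, 0.2]
opening: 0.0005
gripper_force: 0.0
```

```bash
python3 - <<'E'
from h import *
f=snap("side","side4");w=snap("wrist","wr4")
L=lambda t:pickle.load(open(f"pics/{t}.pkl","rb"))
for t in("side2","side3","side4"):
    im=L(t)["image"].astype(int); m=(im[:,:,0]>im[:,:,1]+30)&(im[:,:,0]>im[:,:,2]+20)
    print(t,[(c,np.where(m[140:190,c])[0].max()+140 if m[140:190,c].any() else None) for c in range(288,300)])
c=[]
for g,r in((f,40),(w,60)):
    u,v=proj(g,[.529,-.086,.107]);x0,y0=int(u)-r,int(v)-r
    c.append(cv2.resize(g["image"][y0:y0+2*r,x0:x0+2*r],(400,400),interpolation=cv2.INTER_CUBIC))
cv2.imwrite("pics/c4.png",np.hstack(c)[:,:,::-1])
E
```

```text
side2 [(288, np.int64(144)), (289, np.int64(165)), (290, np.int64(167)), (291, np.int64(168)), (292, np.int64(168)), (293, np.int64(168)), (294, np.int64(167)), (295, np.int64(167)), (296, np.int64(167)), (297, np.int64(167)), (298, np.int64(166)), (299, np.int64(157))]
side3 [(288, None), (289, np.int64(145)), (290, np.int64(146)), (291, np.int64(167)), (292, np.int64(169)), (293, np.int64(169)), (294, np.int64(169)), (295, np.int64(169)), (296, np.int64(169)), (297, np.int64(169)), (298, np.int64(169)), (299, np.int64(169))]
side4 [(288, None), (289, np.int64(148)), (290, np.int64(146)), (291, np.int64(170)), (292, np.int64(171)), (293, np.int64(172)), (294, np.int64(172)), (295, np.int64(171)), (296, np.int64(171)), (297, np.int64(171)), (298, np.int64(171)), (299, np.int64(171))]
```

View pics/c4.png

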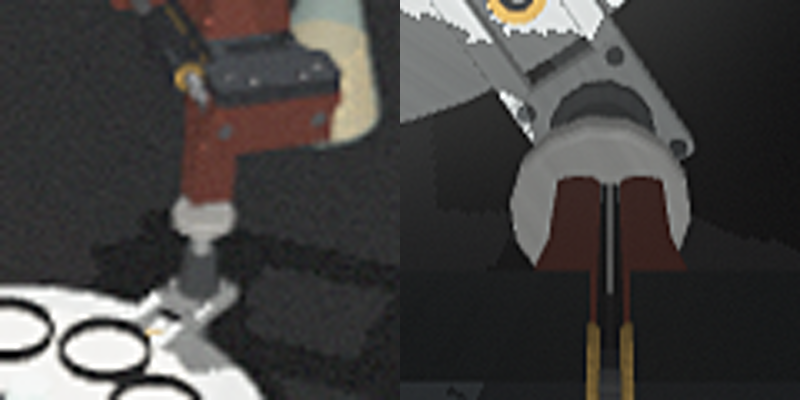

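The side crop now shows the tip covering the upper half of the knob at (205,203), so contact is imminent. The visible tip sits about 19 mm behind the reported TCP. Laterally it is fine. I'll continue on feel.

Request:
drive_tool --offset '[[0, 0, 0.001], [0, 0, 0.001], [0, 0, 0.001], [0, 0, 0]]' --turn '[[0, 0, 0], [0, 0, 0], [0, 0, 0], [0, 0, 0]]' --claw '[0, 0, 0, 0]'

```text
time: 4.4
tcp_pos: [0.5269, -0.0868, 0.0863]
orientation: [-3.059, -0.716, 0.001]
force: [-0.9, 0.5, -0.4]
opening: 0.0006
gripper_force: 0.0
```

Request:
drive_tool --offset '[[0, 0, 0.001], [0, 0, 0.001], [0, 0, 0]]' --turn '[[0, 0, 0], [0, 0, 0], [0, 0, 0]]' --claw '[0, 0, 0]'

```text
time: 4.7
tcp_pos: [0.5269, -0.0868, 0.0843]
orientation: [-3.059, -0.716, 0.0]
force: [-0.1, -0.1, 0.2]
opening: 0.0002
gripper_force: 0.0
```

Request:
drive_tool --offset '[[0, 0, 0.001], [0, 0, 0.001], [0, 0, 0]]' --turn '[[0, 0, 0], [0, 0, 0], [0, 0, 0]]' --claw '[0, 0, 0]'

```text
time: 5.0
tcp_pos: [0.5272, -0.0869, 0.0827]
orientation: [3.059, 0.716, 0.0]
force: [-1.1, 0.2, 3.3]
opening: 0.0006
gripper_force: 1.9
```

```bash
python3 - <<'E'
from h import *
s=sense();print(s["tcp_pos"],s["force"])
f=snap("side","side5");L=lambda t:pickle.load(open(f"pics/{t}.pkl","rb"))
for t in("side3","side4","side5"):
    im=L(t)["image"].astype(int); m=(im[:,:,0]>im[:,:,1]+30)&(im[:,:,0]>im[:,:,2]+20); g=im[165:186,284:306].min(2)>140
    print(t,[np.where(m[140:190,c])[0].max()+140 for c in range(293,299)], "knob rows",np.where(g.any(1))[0][[0,-1]]+165)
E
```

```text
[ 0.52718086 -0.0868713   0.08267967] [-1.12845403  0.15261776  3.29484767]
side3 [np.int64(169), np.int64(169), np.int64(169), np.int64(169), np.int64(169), np.int64(169)] knob rows [171 182]
side4 [np.int64(172), np.int64(172), np.int64(171), np.int64(171), np.int64(171), np.int64(171)] knob rows [172 182]
side5 [np.int64(174), np.int64(174), np.int64(173), np.int64(173), np.int64(173), np.int64(173)] knob rows [173 182]
```

Contact is at a reported z of 0.083. Now I'll press about 10 mm.

Request:
drive_tool --offset '[[0, 0, 0.002], [0, 0, 0.002], [0, 0, 0.002], [0, 0, 0.002], [0, 0, 0], [0, 0, 0]]' --turn '[[0, 0, 0], [0, 0, 0], [0, 0, 0], [0, 0, 0], [0, 0, 0], [0, 0, 0]]' --claw '[0, 0, 0, 0, 0, 0]'

```text
time: 5.65
tcp_pos: [0.5275, -0.0871, 0.0748]
orientation: [3.058, 0.716, 0.001]
force: [-0.9, -0.4, 6.8]
opening: 0.0003
gripper_force: 3.6
```

Request:
drive_tool --offset '[[0, 0, 0.0015], [0, 0, 0.001], [0, 0, 0], [0, 0, 0]]' --turn '[[0, 0, 0], [0, 0, 0], [0, 0, 0], [0, 0, 0]]' --claw '[0, 0, 0, 0]'

```text
time: 6.05
tcp_pos: [0.5276, -0.0871, 0.0725]
orientation: [3.058, 0.716, 0.002]
force: [-0.5, 0.3, 8.3]
opening: 0.0007
gripper_force: 4.2
```

Request:
drive_tool --offset '[[0, 0, 0.001], [0, 0, 0], [-0.0043, -0.007, 0], [-0.004, -0.0072, 0], [-0.0036, -0.0074, 0], [-0.0032, -0.0076, 0], [0, 0, 0]]' --turn '[[0, 0, 0], [0, 0, 0], [0, 0, 0], [0, 0, 0], [0, 0, 0], [0, 0, 0], [0, 0, 0]]' --claw '[0, 0, 0, 0, 0, 0, 0]'

```text
time: 6.75
tcp_pos: [0.5007, -0.0669, 0.0716]
orientation: [3.059, 0.716, 0.002]
force: [0.1, 0.6, 8.4]
opening: 0.0004
gripper_force: 4.3
```

```bash
python3 - <<'E'
from h import *
s=sense();print(s["tcp_pos"],s["force"])
f=snap("side","side6");w=snap("wrist","wr6")
c=[cv2.resize(f["image"][130:270,200:340],(400,400),interpolation=cv2.INTER_CUBIC),cv2.resize(w["image"][70:320,130:380],(400,400))]
cv2.imwrite("pics/c6.png",np.hstack(c)[:,:,::-1])
E
```

```text
[ 0.50073803 -0.06692331  0.07160532] [0.06385336 0.56107572 8.42257979]
```

View pics/c6.png

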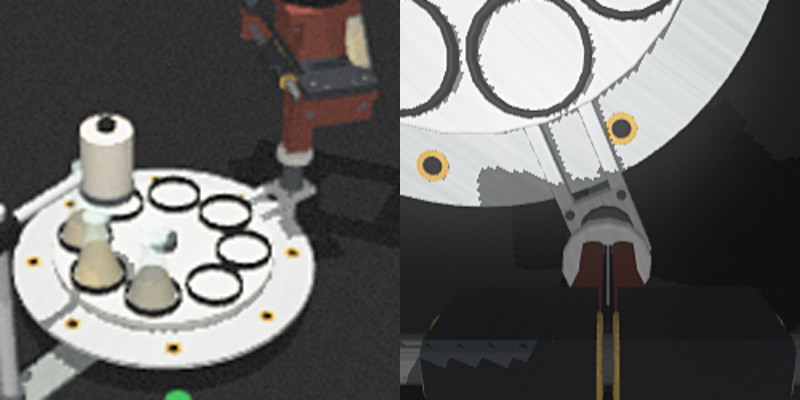

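The crop shows the arm has left its hole (wrist crop: brass hole (622,128), fork now left of it) and is following the tip. I'll continue to about 42°.

Request:
drive_tool --offset '[[-0.0028, -0.0077, 0], [-0.0024, -0.0079, 0], [-0.002, -0.008, 0], [-0.0015, -0.0081, 0], [-0.0011, -0.0081, 0], [-0.0007, -0.0082, 0], [-0.0003, -0.0082, 0]]' --turn '[[0, 0, 0], [0, 0, 0], [0, 0, 0], [0, 0, 0], [0, 0, 0], [0, 0, 0], [0, 0, 0]]' --claw '[0, 0, 0, 0, 0, 0, 0]'

```text
time: 7.55
tcp_pos: [0.4671, -0.022, 0.0717]
orientation: [3.058, 0.716, 0.004]
force: [0.1, -0.3, 9.2]
opening: 0.0004
gripper_force: 4.3
```

Request:
drive_tool --offset '[[0.0002, -0.0082, 0], [0.0006, -0.0082, 0], [0.001, -0.0082, 0], [0, 0, 0], [0, 0, 0]]' --turn '[[0, 0, 0], [0, 0, 0], [0, 0, 0], [0, 0, 0], [0, 0, 0]]' --claw '[0, 0, 0, 0, 0]'

```text
time: 8.05
tcp_pos: [0.4576, 0.0013, 0.0716]
orientation: [3.058, 0.716, 0.003]
force: [-0.4, 1.0, 9.2]
opening: 0.0006
gripper_force: 4.4
```

```bash
python3 - <<'E'
from h import *
s=sense();print(s["tcp_pos"],s["force"]);d=s["tcp_pos"][:2]-[.6067,.0486];print(np.hypot(*d),np.degrees(np.arctan2(d[1],d[0])))
f=snap("side","side7");w=snap("wrist","wr7")
c=[cv2.resize(f["image"][130:270,200:340],(400,400),interpolation=cv2.INTER_CUBIC),cv2.resize(w["image"][70:320,130:380],(400,400))]
cv2.imwrite("pics/c7.png",np.hstack(c)[:,:,::-1])
E
```

```text
[0.45755235 0.00128111 0.07158184] [-0.39022908  0.97335579  9.1770873 ]
0.1564739616709517 -162.3977415773075
```

View pics/c7.png

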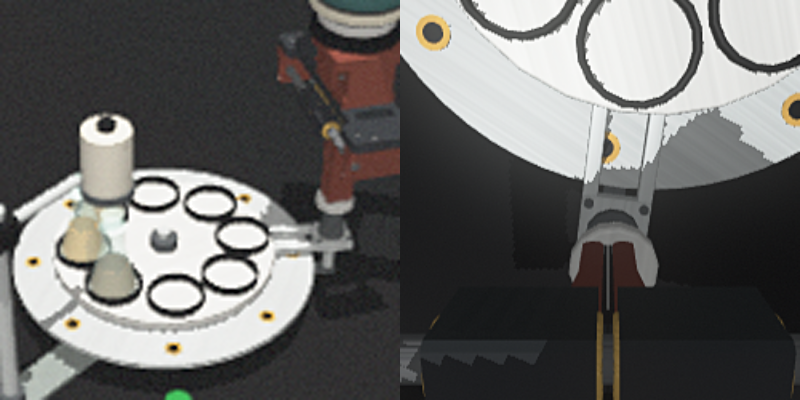

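The wrist crop shows the next hole at (610,148) and the fork's middle at about (626,148), which leaves about 7 mm at the hole, or 3.4°. I'll go on slowly.

Request:
drive_tool --offset '[[0.0005, -0.003, 0], [0.0005, -0.003, 0], [0.0006, -0.003, 0], [0, 0, 0], [0, 0, 0]]' --turn '[[0, 0, 0], [0, 0, 0], [0, 0, 0], [0, 0, 0], [0, 0, 0]]' --claw '[0, 0, 0, 0, 0]'

```text
time: 8.65
tcp_pos: [0.4551, 0.0099, 0.0716]
orientation: [3.059, 0.716, 0.003]
force: [0.2, -0.4, 8.6]
opening: 0.0004
gripper_force: 4.4
```

```bash
python3 - <<'E'
from h import *
s=sense();print(s["tcp_pos"],s["force"])
L=lambda t:pickle.load(open(f"pics/{t}.pkl","rb"))
w=snap("wrist","wr8")
for t in("wr7","wr8"):
    f=L(t);im=f["image"];h=cv2.cvtColor(im,cv2.COLOR_RGB2HSV);m=cv2.inRange(h,(8,100,90),(28,255,255));m[190:]=0
    k,l,st,c=cv2.connectedComponentsWithStats(m)
    for i in range(1,k):
        if st[i,4]>15:
            p=ray(f,*c[i],.04)[:2];d=p-[.6067,.0486];print(t,c[i].round(1),st[i],p.round(4),np.hypot(*d).round(4),np.degrees(np.arctan2(d[1],d[0])).round(1))
cv2.imwrite("pics/c8.png",cv2.resize(w["image"][110:210,200:320],(720,600),interpolation=cv2.INTER_CUBIC)[:,:,::-1])
E
```

```text
[0.4550982  0.00989719 0.0715631 ] [ 0.23527987 -0.36421874  8.62301344]
wr7 [465.5  23.8] [455  12  23  25 285] [ 0.6348 -0.0662] 0.1182 -76.3
wr7 [150.2  90.1] [140  80  21  21 227] [0.5017 0.1075] 0.1204 150.7
wr7 [378.5 138. ] [369 128  20  21 211] [ 0.545  -0.0544] 0.12 -120.9
wr7 [262.3 162.7] [256 153  12  19  89] [0.4908 0.0139] 0.1209 -163.3
wr8 [478.3  26.4] [467  15  23  24 274] [ 0.6348 -0.0663] 0.1183 -76.3
wr8 [163.1  92.4] [153  82  21  22 226] [0.5018 0.1075] 0.1203 150.7
wr8 [390.3 140.2] [381 131  20  20 215] [ 0.5449 -0.0543] 0.1201 -121.0
wr8 [269.3 163.7] [260 154  19  20 183] [0.49   0.0175] 0.1208 -165.1
```

View pics/c8.png

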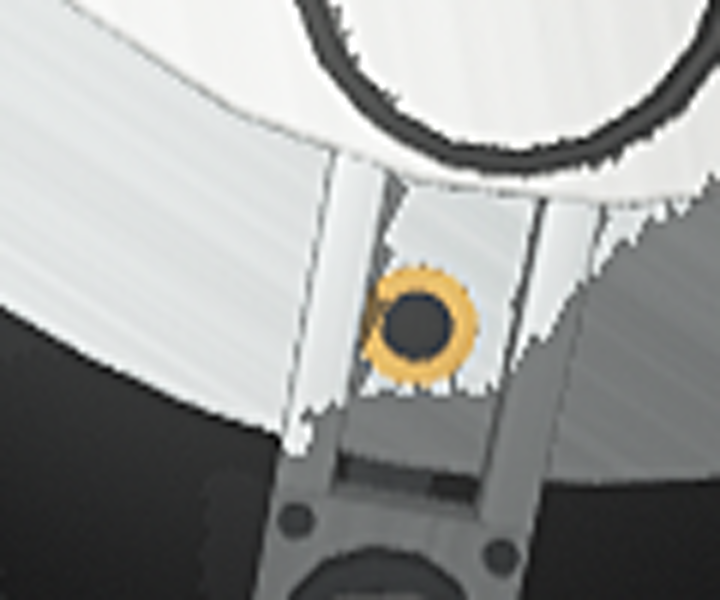

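The crop shows the hole at (418,325) and the fork's middle at about (440,325), so about 2 mm remain at the hole and 3 mm at the knob. I'll move on 3 mm and then let up.

Request:
drive_tool --offset '[[0.0003, -0.0015, 0], [0.0003, -0.0015, 0], [0, 0, 0], [0, 0, -0.002], [0, 0, -0.002], [0, 0, 0], [0, 0, 0]]' --turn '[[0, 0, 0], [0, 0, 0], [0, 0, 0], [0, 0, 0], [0, 0, 0], [0, 0, 0], [0, 0, 0]]' --claw '[0, 0, 0, 0, 0, 0, 0]'

```text
time: 9.4
tcp_pos: [0.4544, 0.0127, 0.0755]
orientation: [3.058, 0.716, 0.003]
force: [0.9, -0.1, 6.6]
opening: 0.0004
gripper_force: 3.5
```

Still in contact at a depth of less than 8 mm, so the pin looks to be entering. I'll lift further in steps.

Request:
drive_tool --offset '[[0, 0, -0.002], [0, 0, -0.002], [0, 0, 0], [0, 0, 0]]' --turn '[[0, 0, 0], [0, 0, 0], [0, 0, 0], [0, 0, 0]]' --claw '[0, 0, 0, 0]'

```text
time: 9.8
tcp_pos: [0.4544, 0.0127, 0.0794]
orientation: [3.058, 0.716, 0.003]
force: [1.4, -0.6, 5.0]
opening: 0.0004
gripper_force: 2.6
```

The knob is still following up (5 N at 0.0794), so the pin is in the hole. I'll lift clear and up.

Request:
drive_tool --offset '[[0, 0, -0.002], [0, 0, -0.003], [0, 0, -0.01], [0, 0, -0.03], [0, 0, -0.04], [0, 0, 0], [0, 0, 0]]' --turn '[[0, 0, 0], [0, 0, 0], [0, 0, 0], [0, 0, 0], [0, 0, 0], [0, 0, 0], [0, 0, 0]]' --claw '[0, 0, 0, 0, 0, 0, 0]'

```text
time: 10.5
tcp_pos: [0.4534, 0.0128, 0.1648]
orientation: [3.058, 0.716, 0.002]
force: [-0.8, -0.6, 0.1]
opening: 0.0006
gripper_force: 0.0
```

```bash
python3 - <<'E'
from h import *
s=sense();print(s["tcp_pos"],s["force"],s["dq"].round(3))
f=snap("side","side9");w=snap("wrist","wr9")
C=np.array([.6067,.0486]);O=np.array([.5297,-.0859])-C;r=R.from_euler("z",-45,degrees=True).as_matrix()[:2,:2]
k=C+r@O
# knob blob: same threshold as for side0, shift between observation and projection
for t,p in(("side0",C+O),("side9",k)):
    g=pickle.load(open(f"pics/{t}.pkl","rb")); u,v=proj(g,[*p,.107]);x0,y0=int(u)-11,int(v)-12
    m=(g["image"][y0:y0+26,x0:x0+22].min(2)>140).astype(np.uint8);n,l,st,c=cv2.connectedComponentsWithStats(m);i=1+st[1:,4].argmax()
    print(t,(u,v),c[i]+[x0,y0],st[i],[proj(g,[*p,.099])-[u,v]])
E
```

```text
[0.45337416 0.01277897 0.16477656] [-0.84885608 -0.57405995  0.11960355] [-0.     0.031  0.037 -0.    -0.01   0.001]
side0 (np.float64(294.0622357680505), np.float64(172.73398282945618)) [294.24742268 174.72164948] [ 6 10 12 13 97] [array([-0.17967054,  2.42307662])]
side9 (np.float64(317.8534196671503), np.float64(196.3278690323096)) [318.11458333 199.20833333] [ 6 11 13 12 96] [array([-0.29372723,  2.50625852])]
```

The knob is locked, or nearly. A light touch will show whether it is fully up, since the first contact was between 0.0843 and 0.0827.

Request:
drive_tool --offset '[[0, 0, 0.04], [0, 0, 0.03], [0, 0, 0.01], [0, 0, 0.001], [0, 0, 0.0008], [0, 0, 0], [0, 0, 0]]' --turn '[[0, 0, 0], [0, 0, 0], [0, 0, 0], [0, 0, 0], [0, 0, 0], [0, 0, 0], [0, 0, 0]]' --claw '[0, 0, 0, 0, 0, 0, 0]'

```text
time: 11.3
tcp_pos: [0.4539, 0.0127, 0.0831]
orientation: [3.059, 0.716, 0.002]
force: [-1.9, -0.1, 2.3]
opening: 0.0001
gripper_force: 1.6
```

Contact came at 0.083, the same height as when the plunger was up at the start. The plunger is fully up and locked. I'll lift clear.

Request:
drive_tool --offset '[[0, 0, -0.002], [0, 0, -0.01], [0, 0, -0.03], [0, 0, -0.04], [0, 0, -0.03], [0, 0, 0], [0, 0, 0], [0, 0, 0]]' --turn '[[0, 0, 0], [0, 0, 0], [0, 0, 0], [0, 0, 0], [0, 0, 0], [0, 0, 0], [0, 0, 0], [0, 0, 0]]' --claw '[0, 0, 0, 0, 0, 0, 0, 0]'

```text
time: 12.1
tcp_pos: [0.4526, 0.0129, 0.1936]
orientation: [-3.058, -0.716, 0.002]
force: [-0.6, -0.3, 0.1]
opening: 0.0003
gripper_force: 0.0
```

```bash
python3 -c "
from h import *
s=sense();print(s['tcp_pos'],s['force']);print(hand_in())"
```

```text
[0.45260276 0.01285793 0.1936142 ] [-0.62297536 -0.32036176  0.06123652]
the job is handed in; nothing more can be done
None
```

I turned the table clockwise one hole; a light touch found the plunger fully up, as at the start, so it should be locked there. The robot is clear and the job is handed in, but `hand_in()` returned no verdict and I took no close-up of the flasks afterwards.

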